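# Open the dust inlet and put the pail before it

### The arm

A 6-joint arm with a two-finger parallel gripper is mounted at the origin on the work surface. World frame = base frame: x ahead of the robot, y to its left, z up, the work surface at z = 0. Lengths are in m, angles in rad, forces in N, time in s.
With the tool pointing down it reaches from about 0.3 to 0.875 m from the base axis. Payload 6.4 kg.
Tool frame: the origin (TCP) lies on the mounting face of the last link; the fingertips stand 173 mm ahead of it and the grasp point (between the pads) lies 155 mm ahead of it (ctrl.grip_point_offset is the distance from the TCP to the grasp point, in m); z points along the fingers, y is the line along which they close (so a half turn about z gives the same grasp; the last joint's range is limited). The gripper opens to 85 mm and grips with 20 to 120 N. Pads are 22 mm wide; open, the fingers measure 114 mm over their backs; the gripper's body (76 mm by 85 mm) begins 54 mm behind the grasp point. The pads swing forward as they close: fully open they stand 13 mm farther back than shut.
Start: joints at [-1.31, 0.181, 1.607, -0, 1.354, -0.206], TCP at [0.259, -0.513, 0.405] pointing down, gripper open.
Joint ranges: [-2.99, 2.99], [-0.89, 2.07], [0.3, 2.58], [-1.14, 4.28], [0, 2.63], [-3.12, 3.12]. Speed limits (rad/s): [2.57, 2.57, 3.01, 3.14, 3.14, 3.14].

### API

Orientations are given as a unit quaternion [w, x, y, z].
In Python, from bench import status, imaging, ctrl, models gives the robot as it stands.
- The arm moves only by the tool send_rows, never from a script. Its argument "commands" is a list that holds one entry, the list of rows, each a list of 6 numbers: the shift along the tool's x, y, z normalised to -1 to 1, where 1 is 3 cm, then the turn, a rotation vector about the tool's x, y, z normalised to -1 to 1, where 1 is 0.1 rad. A call has 1 to 8 rows; each row shifts and turns the commanded pose from where the row before left it, along the tool's axes as they then stand; what a row does not reach is not made up. A row lasts 1/12 s, in which the tool goes at most 41.7 mm and 7.16 degrees, less where a joint would pass 70% of its speed; a pose out of reach is approached as far as the arm can. A call with a number of a shift or a turn outside -1 to 1 is refused whole. A call with a gripper value outside its range is refused whole. "jaw" is the opening, from 0 (shut) to 1 (fully open), set as the call begins (left out, the last holds). The fingers move at their own pace and stop on an object; the grip force is fixed at half the most. Time passes only in rows, so rows that do not move let the fingers close. It gives the time, the measured TCP pose, the force, the opening and the grip force at its end, in the units of the state.
- status.get_obs(): the state, without advancing time (a new reading comes with each control period).
- imaging.camera(name): name is "scene" or "top" or "wrist"; returns a dict with "image" (480x640x3 uint8, blue, green, red), "depth" (480x640 float32, m along the optical axis (not along the pixel's ray), 0 where there is no reading), "mtx" (3x3 intrinsics, pixels), "k1" (the pictures are not rectified: a ray, as slopes to the right and down, at radius r is drawn at 1 + k1 r^2 times it, then the intrinsics apply), "pose" (4x4, takes a point from camera to world coordinates). Camera axes: x right, y down, z forward; pixel columns grow to the right and rows downward; lengths in m; the calibration is good to about 2 mm. A picture is of the moment at which its call begins.
- ctrl.hand_in(): hands the job in; it is judged then, once.
Trained networks look in a picture, given as the dict that the camera call returned (one of the last four; its "shot" number tells which), for a name from the list of things; names that differ only in an ending like _2 or _b are one class to them, and where a whole thing is asked for, a point or a joint stands for the part that bears it (a point fixed in the world has none). Each returns a list of dicts, best first, with "confidence" (0 to 1); they miss things now and then, are a little off and sometimes report something else, mostly with a low value. They report only what shows in the picture. A call takes as long as a camera call. They do not tell look-alikes from the thing itself.
- models.recognise(picture, name): "centre" ([column, row] in pixels, amid what is visible of it).
- models.regions_of(picture, name): "region" (480x640 bool, what is visible of it) and "centre" ([column, row] in pixels, amid what is visible of it).
The state is a dict: "time_s": time; "q": joint angles; "dq": joint speeds; "joint_efforts": joint torques, N m; "eef_pos": TCP position; "eef_rot": TCP orientation; "wrist_force": force on the tool from outside, world axes, zero at the start; "torque": the same for the moment, N m; "opening": opening from 0.0 (shut) to 1.0 (fully open); "grasp_force": force on a finger pad.
Only numpy, scipy, OpenCV 4.12 (cv2) and the standard library are available. Lean on these libraries where they do the work, as an engineer would, in place of code of your own. Each camera call takes 0.05 s, during which the arm holds its last target. There are 200 camera calls.

### The job

Get the powder-weighing place ready: first swing the aluminium dust cover on the extractor's sloping face well aside on its pin, so that the round inlet is wide open (about a quarter turn, to the left as the robot sees it). Then raise the folded wire bail of the small steel pail upright, lift the pail by the wooden grip of its bail and stand it upright in the middle of the scales' round plate, without dropping or tipping it. Leave the other things on the table standing where they are, and let go of everything.

Things in the scene. Friction and masses are not known exactly. Their poses are not given: they have to be found in the camera images.
- extractor: Fixed white bench dust extractor, 260 deep, 250 wide. Origin on the table under the middle of its front edge; x towards its back (away from the robot), y to its left, z up. Its front is a face 195 long that starts 20 mm up at the front edge and rises 35 degrees from level towards +x: outward normal (-0.574, 0, 0.819). Behind the face (x over 165) a housing 132 high.
- visor_edge (a point): Middle of the front lower edge of the extractor's level clear visor: 250 wide, underside 270 mm above the table, reaching 160 mm back from here on two thin posts at the back. It overhangs the closed cover's knob, which is therefore reached with the tool tilted about 35 degrees, along the face's normal, the hand leaning towards the robot.
- cover (a joint): The dust cover: a flat aluminium paddle 155 long, 72 wide, 5 thick, on the face, turning on one pin normal to the face. 0 = closed, pointing up the face over the inlet; grows as it swings to the extractor's +y (left); stop at 1.6 rad. Starts at 0 to 0.15. Stiff pin (about 1.5 N at the knob): it stays where left. On its -y side a fixed surround is flush with it.
- cover_pin (a point): Point on the pin's axis, 26 mm above the face, level (along the normal) with cover_knob. Its z axis is the pin's axis (face normal, outward); its x axis points along the paddle, towards the knob.
- cover_knob (a point): Grip point of the cover's black round knob: 24 diameter, standing 34 high along the face's normal at the paddle's free end, 135 mm from the pin. The point is on the knob's axis, 26 mm above the face, 20 above the paddle and 14 below the knob's end. z axis = knob axis, outward.
- inlet (a point): Centre of the round suction inlet, 60 diameter, in the sloping face, 85 mm up the face from the pin.
- plate (a point): Centre of the top of the fixed scales' round steel plate, 120 diameter, 40 mm above the table; the scales' housing is 140 x 160, 30 high. It stands in front of the extractor.
- pail_center (a point): Centre of the small steel pail, loose, 0.35 to 0.6 kg: 75 high, 68 diameter at the foot, 72 at the rim. The point is half-way up (37.5 mm over its underside); z = the pail's axis, up. The bail pivots on a line along the pail's y axis, 28.5 mm above this point, and starts folded to the pail's +x side, more or less towards the robot.
- bail (a joint): The pail's wire bail, radius 90 from its pivots to the grip's centre. 0 = folded down, 15 degrees below level on the pail's +x side; 1.83 = upright; 3.66 = folded on the other side. It starts at 0 to 0.2. A little friction holds it where it is left.
- grip_center (a point): Centre of the round wooden grip on the bail: 18 diameter, 50 long, its axis parallel to the pail's y axis. It turns freely on the wire and fits it loosely (4 mm of play towards and away from the pivots), so it can be pinched and carried in an arc without turning the tool. About 45 mm above the table at the start, with a gap of some 40 mm to the pail's wall.
- bail_grip: The same wooden grip as a body (origin at its centre).
- beaker: Bystander: open steel beaker, 76 diameter, 85 high, without a bail. Origin under its centre. It and the pail change places from start to start.
- bottle_a: Bystander: white squeeze bottle with a label, 54 diameter, 150 high. Origin under its centre.
- bottle_b: Bystander: green squeeze bottle, 54 diameter, 140 high. Origin under its centre.
- bottle_c: Bystander: white squeeze bottle without a label, 60 diameter, 150 high. Origin under its centre.
- bowl: Bystander: white bowl, 90 diameter, 55 high. Origin under its centre.
- pail: The same pail as a body (origin under its centre).
Mind the look-alikes: they are no part of the job. Leave any turquoise look-alike of the part that bears plate alone.

How it is judged:
On the way, in this order (a step that is already met when the one before it is completed fails the run):
1. the dust cover is swung well aside (at least 1.25 rad, about 72 degrees) (value of joint cover above 1.25 rad), for 0.2 s.
2. the pail is carried by the wooden grip of its raised bail, clear of the table (30 mm or more) (height (world z) of pail_center above 0.0675 m and value of joint bail between 1.383 and 2.283 rad and contact force between the fingers and bail_grip above 0.5 N), for 0.2 s.
At the end, for the whole second after the job is handed in: The cover is at least 1.25 rad open; the pail stands upright (within 0.1 rad), at rest and let go, on the scales' plate, its axis within 20 mm of the plate's centre (value of joint cover above 1.25 rad and horizontal distance between pail_center and plate below 0.02 m and z of pail_center in the frame of plate between 0.032 and 0.043 m and angle between pail_center's own z axis and vertical below 0.1 rad and linear speed of pail below 0.02 m/s); the robot touches nothing.
It fails at once if the pail is tipped by more than 0.5 rad (angle between pail_center's own z axis and vertical above 0.5 rad).
It fails at once if the pail is dropped (moves faster than 0.5 m/s while no finger touches it) (linear speed of pail above 0.5 m/s and contact force between the fingers and pail below 0.05 N).
It fails at once if a bystander (beaker, bottle or bowl) is moved by more than 40 mm or tipped by more than 0.4 rad (distance of any of beaker, bottle_a, bottle_b, bottle_c, bowl from where it was at the start of the episode above 0.04 m or angle between any of beaker, bottle_a, bottle_b, bottle_c, bowl's own z axis and vertical above 0.4 rad).
It also fails if it takes over 67 s, if anything falls off the work surface, if the arm or the gripper's body presses on something with over 40 N, if the wrist force passes 120 N, or if a joint passes its speed limit or range.

## Working session

There is one attempt and no reset: what is moved stays moved. The work goes in short steps, Python scripts to look and compute and a tool call to move; the robot and the scene stay as the last step left them, time stands still between calls to the robot, and variables do not carry over. Pictures are saved under pics/ and viewed, at most 10 in all, crops included, and the job is handed in when it is done.

Besides the shell and the picture viewer there is one more tool, called after "Call:" in YAML: its name, and indented under it one key for each argument. send_rows: Moves the arm, as the interface text tells. Its arguments: {"type":"object","properties":{"commands":{"type":"array"},"jaw":{"type":"number"}},"required":["commands"]}

```bash
mkdir -p pics; ls; cat > h.py <<'E'
import numpy as np, cv2
from bench import status, imaging, ctrl, models
from scipy.spatial.transform import Rotation as R
def world(p,uv,d=None):
    "pixel(s) -> world using depth"
    uv=np.atleast_2d(np.array(uv,float)); K=p["mtx"]
    if d is None: d=p["depth"][uv[:,1].round().astype(int),uv[:,0].round().astype(int)]
    s=cv2.undistortPoints(uv[:,None],K,np.array([p["k1"],0,0,0.]))[:,0]
    c=np.c_[s,np.ones(len(s))]*np.reshape(d,(-1,1))
    return c@p["pose"][:3,:3].T+p["pose"][:3,3]
def proj(p,X):
    T=np.linalg.inv(p["pose"]);c=np.atleast_2d(X)@T[:3,:3].T+T[:3,3];s=c[:,:2]/c[:,2:]
    s=s*(1+p["k1"]*(s**2).sum(1,keepdims=True)); return s@p["mtx"][:2,:2].T+p["mtx"][:2,2]
def tool():
    o=status.get_obs(); q=o["eef_rot"]; return np.array(o["eef_pos"]),R.from_quat([q[1],q[2],q[3],q[0]]),o
def cloud(p,m):
    v,u=np.nonzero(m&(p["depth"]>0)); return world(p,np.c_[u,v])
E
python3 - <<'E'
from h import *
for n in ["scene","top"]:
    p=imaging.camera(n); cv2.imwrite(f"pics/{n}0.png",p["image"])
    print(n,p["k1"],p["pose"][:3,3])
    for t in ["extractor","cover_knob","cover_pin","cover","plate","pail","bail_grip","beaker","bottle_a","bowl","visor_edge","inlet"]:
        try:
            for r in models.regions_of(p,t)[:5]:
                c=cloud(p,r["region"]); print(t,round(r["confidence"],2),np.round(r["centre"]),np.round(np.median(c,0),3) if len(c) else None, r["region"].sum(), np.round(np.percentile(c,97,axis=0),3), np.round(np.percentile(c,3,axis=0),3))
        except Exception as e: print(t,e)
print(tool()[:1],tool()[1].as_matrix())
E
```

```text
pics
scene -0.18957057166199587 [ 1.13609557 -0.99817326  1.08681613]
extractor 0.6 [420. 283.] [ 0.765 -0.01   0.13 ] 14036 [0.847 0.157 0.279] [ 0.608 -0.081  0.012]
extractor 0.59 [311. 359.] [ 0.629 -0.259  0.077] 1048 [ 0.646 -0.235  0.14 ] [ 0.602 -0.273  0.007]
cover_knob 0.89 [377. 291.] [0.669 0.002 0.084] 910 [0.725 0.038 0.142] [ 0.593 -0.032  0.03 ]
cover_pin 0.76 [380. 290.] [0.665 0.002 0.081] 1008 [0.726 0.049 0.14 ] [ 0.583 -0.031  0.024]
cover 0.73 [415. 280.] [ 0.766 -0.01   0.13 ] 13842 [0.847 0.157 0.278] [ 0.612 -0.081  0.016]
cover 0.63 [375. 289.] [0.669 0.002 0.084] 947 [0.725 0.039 0.142] [ 0.588 -0.033  0.027]
plate 0.92 [152. 336.] [ 0.251 -0.375  0.032] 3198 [ 0.308 -0.287  0.043] [ 0.17  -0.442  0.007]
plate 0.67 [322. 292.] [ 0.517 -0.02   0.032] 2726 [0.577 0.077 0.043] [ 0.44  -0.079  0.003]
pail 0.59 [375. 221.] [0.5   0.299 0.053] 856 [0.536 0.364 0.075] [0.415 0.267 0.002]
bail_grip 0.6 [361. 200.] [0.425 0.341 0.064] 75 [0.438 0.362 0.071] [0.412 0.323 0.055]
bail_grip 0.35 [415. 280.] [ 0.766 -0.01   0.13 ] 13878 [0.847 0.157 0.279] [ 0.611 -0.081
[... 2117 characters left out ...]
18 0.042 0.142] [ 0.582 -0.03   0.025]
bottle_a 0.2 [219. 234.] [0.493 0.315 0.029] 772 [0.53  0.363 0.077] [ 0.409  0.269 -0.003]
bowl 0.73 [222. 174.] [0.662 0.299 0.025] 734 [0.693 0.332 0.058] [0.617 0.256 0.002]
visor_edge 0.84 [309. 140.] [0.711 0.045 0.272] 11453 [0.834 0.163 0.28 ] [ 0.59  -0.073  0.025]
inlet 0.88 [308. 138.] [0.711 0.045 0.272] 11490 [0.834 0.164 0.28 ] [ 0.589 -0.073  0.025]
inlet 0.73 [322. 234.] [0.5   0.004 0.035] 2604 [0.568 0.079 0.045] [ 0.434 -0.07   0.024]
(array([ 0.25880027, -0.51347304,  0.40467111]),) [[ 8.93001551e-01  4.50053586e-01 -1.19870299e-05]
 [ 4.50053586e-01 -8.93001550e-01  2.91672712e-05]
 [ 2.42239876e-06 -3.14412242e-05 -1.00000000e+00]]
```

```bash
python3 - <<'E'
import cv2,numpy as np
a=cv2.imread("pics/top0.png")[80:340,150:510]; b=cv2.imread("pics/scene0.png")[160:420,100:460]
cv2.imwrite("pics/both0.png",np.vstack([a,b])) 
cv2.imwrite("pics/both0.png",cv2.resize(np.hstack([a,b]),(800,289),interpolation=cv2.INTER_AREA))
E
```

```text
(no output)
```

View pics/top0.png

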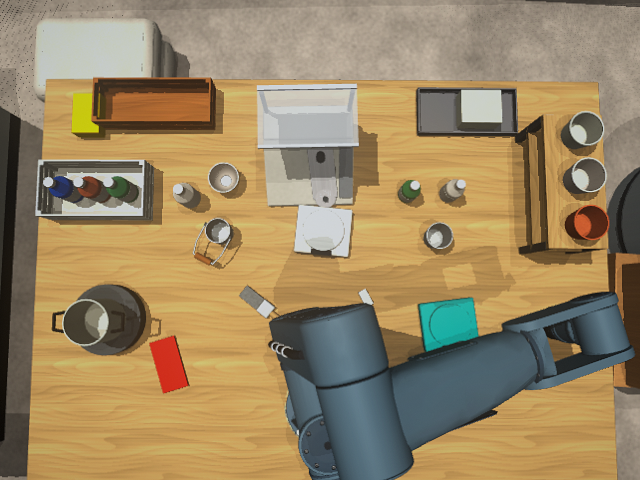

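View pics/scene0.png

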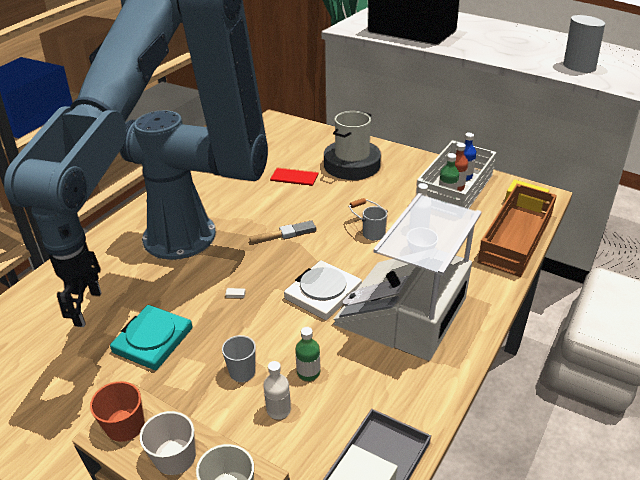

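Pail with bail: top (218,232), grip (205,257); look-alikes are the bail-less beaker (439,236), pot (87,322) and shelf cups (585,130/176/222). Plate: white (323,231), not the turquoise one (448,323). Knob is the black spot at (320,157), pin at (325,200).

```bash
python3 - <<'E'
from h import *
for n in ["top","scene"]:
    p=imaging.camera(n); I=p["image"]; 
    vv,uu=np.mgrid[:480,:640]; W=world(p,np.c_[uu.ravel(),vv.ravel()],p["depth"].ravel()).reshape(480,640,3)
    ok=p["depth"]>0
    x,y,z=W[...,0],W[...,1],W[...,2]
    box=lambda a:ok&(x>a[0])&(x<a[1])&(y>a[2])&(y<a[3])&(z>a[4])&(z<a[5])
    def rect(m):
        c=np.float32(W[m][:,:2]); return cv2.minAreaRect(c), m.sum()
    print(n,"visor",rect(box((.55,.9,-.2,.25,.262,.29))))
    f=box((.57,.76,-.1,.18,.02,.2)); c=W[f]
    # plane ransac
    best=None;rg=np.random.default_rng(0)
    for _ in range(500):
        a=c[rg.choice(len(c),3,False)];nn=np.cross(a[1]-a[0],a[2]-a[0]);l=np.linalg.norm(nn)
        if l<1e-4: continue
        nn/=l; nn*=np.sign(nn[2]); s=(abs((c-a[0])@nn)<.003).sum()
        if nn[2]<.95 and (best is None or s>best[0]): best=(s,nn,a[0])
    s,nn,a=best; inl=c[abs((c-a)@nn)<.003]; m0=inl.mean(0); nn=np.linalg.svd(inl-m0,full_matrices=False)[2][2]; nn*=np.sign(nn[2])
    print("face",s,len(c),nn,"x at y=.045,z=.02:",m0[0]-(nn[1]*(.045-m0[1])+nn[2]*(.02-m0[2]))/nn[0],inl.min(0),inl.max(0))
    d=(W-m0)@nn
    hi=f&(d>.012); lab=cv2.connectedComponentsWithStats(hi.astype(np.uint8))
    for i in range(1,lab[0]):
        if lab[2][i,4]>15:
            q=W[lab[1]==i]; print(" hi",lab[2][i,4],lab[3][i],q.mean(0).round(3),d[lab[1]==i].max().round(3), np.median(q[d[lab[1]==i]>d[lab[1]==i].max()-.006],0))
    g=I.max(2)<60
    k=f&g; lab=cv2.connectedComponentsWithStats(k.astype(np.uint8))
    for i in range(1,lab[0]):
        if lab[2][i,4]>20: q=W[lab[1]==i]; print(" dark",lab[2][i,4],lab[3][i],q.mean(0).round(3),d[lab[1]==i].mean().round(3))
    pl=box((.41,.58,-.08,.1,.036,.048)); print("plate",cv2.minEnclosingCircle(np.float32(W[pl][:,:2])),np.median(W[pl],0),W[pl].mean(0))
    pr=box((.44,.56,.24,.38,.068,.085)); print("rim",cv2.minEnclosingCircle(np.float32(W[pr][:,:2])),pr.sum())
    gr=box((.38,.46,.28,.41,.045,.085))&(I[...,2]>I[...,0]+40)
    print("grip",rect(gr),W[gr].mean(0),W[gr].max(0))
E
```

```text
top visor (((0.7633083462715149, 0.04669705778360367), (0.16508081555366516, 0.25081777572631836), 1.0920538902282715), np.int64(6368))
face 2789 4961 [-0.576931    0.01517949  0.81665183] x at y=.045,z=.02: 0.5788851005049048 [ 0.57612067 -0.08093762  0.02019008] [0.72569809 0.16974751 0.12699464]
 hi 77 [320.53246753 157.20779221] [0.692 0.012 0.14 ] 0.043 [0.68622039 0.01229302 0.14455748]
 dark 73 [320.1369863  156.47945205] [0.694 0.013 0.138] 0.029
plate ((0.496507853269577, 0.0009259447106160223), 0.09355684369802475) [0.50273249 0.00391651 0.0402572 ] [0.50240962 0.00382866 0.04047833]
rim ((0.4833710193634033, 0.32191359996795654), 0.059884484857320786) 131
grip (((0.42463624477386475, 0.32753100991249084), (0.09001202136278152, 0.04806099832057953), 85.76301574707031), np.int64(129)) [0.41951193 0.34162657 0.06419158] [0.45172103 0.37215118 0.07248076]
scene visor (((0.765395998954773, 0.04757741838693619), (0.16378819942474365, 0.2600359320640564), 1.4117201566696167), np.int64(4989))
face 1943 4190 [-0.56408739  0.02335093  0.82538485] x at y=.045,z=.02: 0.5802970069025795 [ 0.57338721 -0.08405918  0.02007548] [0.74828613 0.16928495 0.13560086]
 hi 122 [392.33606557 277.36885246] [0.7   0.008 0.136] 0.039 [0.69298456 0.01147327 0.14111239]
 dark 147 [392.68027211 278.96598639] [0.702 0.008 0.132] 0.023
 dark 38 [392.89473684 299.5       ] [ 0.731 -0.051  0.126] 0.0
plate ((0.5100391507148743, 0.0008732909336686134), 0.06638501584529877) [0.50961075 0.00069995 0.03988408] [0.5088268  0.0014041  0.03998492]
rim ((0.5017179846763611, 0.3019404709339142), 0.04237617924809456) 142
grip (((0.43098223209381104, 0.32969534397125244), (0.0901387631893158, 0.04928310588002205), 87.5259780883789), np.int64(94)) [0.42671474 0.33798555 0.06289101] [0.4572348  0.37444054 0.07072798]
```

```bash
cat >> h.py <<'E'
from scipy.spatial.transform import Slerp
def rows(Pt,Rt,P0=None,R0=None,step=.028,tstep=.095):
    "straight move split into tool-frame rows; prints calls of 8"
    if P0 is None: P0,R0,_=tool()
    L=np.linalg.norm(Pt-P0); a=np.linalg.norm((R0.inv()*Rt).as_rotvec())
    n=max(1,int(np.ceil(max(L/step,a/tstep)))); S=Slerp([0,1],R.concatenate([R0,Rt])); P,Q=P0,R0; out=[]
    for i in range(1,n+1):
        N=P0+(Pt-P0)*i/n; M=S(i/n)
        r=np.r_[Q.inv().apply(N-P)/.03,(Q.inv()*M).as_rotvec()/.1].round(2)+0.; out.append(r.tolist())
        P=P+Q.apply(r[:3]*.03); Q=Q*R.from_rotvec(r[3:]*.1)
    for i in range(0,n,8): print(str(out[i:i+8]).replace(" ",""))
    return P,Q
def Rot(x,z):
    x=np.array(x,float);z=np.array(z,float);z/=np.linalg.norm(z);x-=z*(x@z);x/=np.linalg.norm(x)
    return R.from_matrix(np.c_[x,np.cross(z,x),z])
E
python3 - <<'E'
from h import *
p=imaging.camera("top")
for uv in [(325,200),(320,157)]:print(world(p,[uv]))
K=np.array([.698,.012,.131]);n=np.array([-.574,.0,.819])
Rt=Rot([.819,0,.574],-n)
P0,R0,_=tool()
A=rows(np.array([.42,-.10,.405]),Rot([1,0,0],[0,0,-1]),P0,R0);print()
B=rows(np.array([.50,.005,.36]),Rt,*A);print()
C=rows(K+.215*n,Rt,*B)
E
```

```text
[[ 0.59096328 -0.0019626   0.03895816]]
[[0.69218096 0.01359378 0.14129657]]
[[0.69,-0.62,0.0,0.0,0.0,0.29],[0.67,-0.64,0.0,0.0,0.0,0.29],[0.65,-0.65,0.0,0.0,0.0,0.3],[0.63,-0.68,0.0,0.0,0.0,0.29],[0.61,-0.69,0.0,0.0,0.0,0.29],[0.59,-0.71,0.0,0.0,0.0,0.29],[0.57,-0.73,0.0,0.0,0.0,0.29],[0.55,-0.75,-0.01,0.0,0.0,0.29]]
[[0.52,-0.76,0.0,0.0,0.0,0.3],[0.51,-0.77,0.0,0.0,0.0,0.29],[0.48,-0.79,0.0,0.0,0.0,0.29],[0.45,-0.81,0.0,0.0,0.0,0.29],[0.44,-0.81,0.0,0.0,0.0,0.29],[0.41,-0.83,0.0,0.0,0.0,0.29],[0.38,-0.84,0.0,0.0,0.0,0.3],[0.36,-0.85,0.0,0.0,0.0,0.29]]

[[0.38,-0.5,0.21,0.0,0.87,0.0],[0.36,-0.5,0.25,0.0,0.88,0.0],[0.34,-0.5,0.28,0.0,0.87,0.0],[0.31,-0.5,0.3,0.0,0.87,0.0],[0.29,-0.5,0.34,0.0,0.88,0.0],[0.25,-0.5,0.35,0.0,0.87,0.0],[0.23,-0.5,0.38,0.0,0.87,0.0]]

[[0.26,-0.06,0.72,0.0,0.0,0.0],[0.25,-0.06,0.71,0.0,0.0,0.0],[0.26,-0.06,0.72,0.0,0.0,0.0],[0.25,-0.06,0.72,0.0,0.0,0.0]]
```

Call:
send_rows:
  commands:
    - [[0.69, -0.62, 0, 0, 0, 0.29], [0.67, -0.64, 0, 0, 0, 0.29], [0.65, -0.65, 0, 0, 0, 0.3], [0.63, -0.68, 0, 0, 0, 0.29], [0.61, -0.69, 0, 0, 0, 0.29], [0.59, -0.71, 0, 0, 0, 0.29], [0.57, -0.73, 0, 0, 0, 0.29], [0.55, -0.75, 0, 0, 0, 0.29]]
  jaw: 0.55

```text
time_s: 2.12
eef_pos: [0.3397, -0.3054, 0.4048]
eef_rot: [0.0, 0.993, 0.116, 0.0]
wrist_force: [1.2, -0.4, -0.2]
opening: 0.548
grasp_force: 0.0
```

Call:
send_rows:
  commands:
    - [[0.52, -0.76, 0, 0, 0, 0.3], [0.51, -0.77, 0, 0, 0, 0.29], [0.48, -0.79, 0, 0, 0, 0.29], [0.45, -0.81, 0, 0, 0, 0.29], [0.44, -0.81, 0, 0, 0, 0.29], [0.41, -0.83, 0, 0, 0, 0.29], [0.38, -0.84, 0, 0, 0, 0.3], [0.36, -0.85, 0, 0, 0, 0.29]]

```text
time_s: 2.78
eef_pos: [0.4201, -0.0987, 0.4049]
eef_rot: [0.0, 1.0, -0.001, 0.0]
wrist_force: [1.2, -0.4, -0.6]
opening: 0.542
grasp_force: 0.0
```

Call:
send_rows:
  commands:
    - [[0.38, -0.5, 0.21, 0, 0.87, 0], [0.36, -0.5, 0.25, 0, 0.88, 0], [0.34, -0.5, 0.28, 0, 0.87, 0], [0.31, -0.5, 0.3, 0, 0.87, 0], [0.29, -0.5, 0.34, 0, 0.88, 0], [0.25, -0.5, 0.35, 0, 0.87, 0], [0.23, -0.5, 0.38, 0, 0.87, 0]]

```text
time_s: 3.37
eef_pos: [0.5004, 0.0056, 0.3599]
eef_rot: [0.0, 0.953, -0.0, 0.303]
wrist_force: [0.2, -0.8, -0.2]
opening: 0.549
grasp_force: 0.0
```

```bash
python3 - <<'E'
from h import *
P,Q,o=tool();print(P,Q.as_matrix().round(3),o["q"],o["opening"],o["time_s"])
p=imaging.camera("wrist");cv2.imwrite("pics/w1.png",p["image"])
print(p["pose"][:3,3], proj(p,[[.698,.012,.131],[.690,.012,.1425]]))
for r in models.recognise(p,"cover_knob"):print(r)
E
```

```text
[0.50043773 0.00564776 0.35988316] [[ 0.816 -0.001  0.578]
 [-0.    -1.    -0.   ]
 [ 0.578  0.    -0.816]] [-0.27309941 -0.1063618   2.05766663  0.27478875  0.60993993  1.11929131] 0.5491908124535205 3.3667
[0.57803983 0.00506911 0.3779441 ] [[313.33390423 197.47803904]
 [312.87870046 200.39286081]]
{'centre': [322.1, 258.0], 'confidence': 0.87}
```

View pics/w1.png

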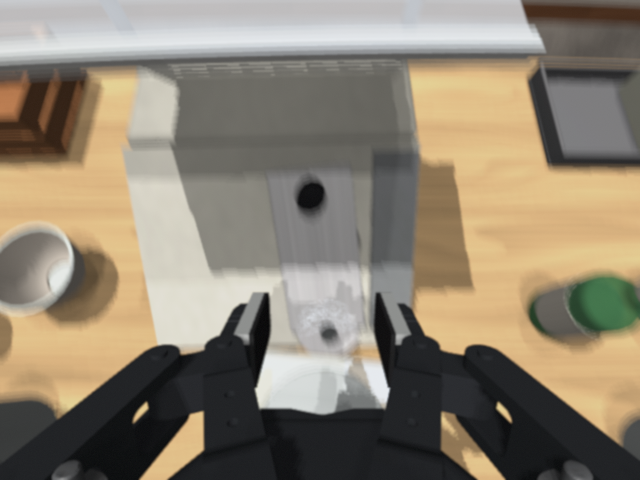

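The wrist picture shows the knob at (311,196), matching my projection (313,198). The pin is at (330,335), and the visor edge is along the top near row 60. I'm going in along the normal.

Call:
send_rows:
  commands:
    - [[0.26, -0.06, 0.72, 0, 0, 0], [0.25, -0.06, 0.71, 0, 0, 0], [0.26, -0.06, 0.72, 0, 0, 0], [0.25, -0.06, 0.72, 0, 0, 0], [0, 0, 0, 0, 0, 0]]

```text
time_s: 3.88
eef_pos: [0.5758, 0.0117, 0.3042]
eef_rot: [-0.0, 0.954, -0.0, 0.299]
wrist_force: [-0.7, -1.2, -0.5]
opening: 0.547
grasp_force: 0.0
```

```bash
python3 - <<'E'
from h import *
P,Q,o=tool();print(P,o["q"],o["wrist_force"])
K=np.array([.697,.0125,.131]);print("tool frame knob",Q.inv().apply(K-P))
p=imaging.camera("wrist");print(proj(p,[K,K+.014*np.array([-.574,0,.819])]))
g=p["image"].max(2)<45;g[330:]=0;l=cv2.connectedComponentsWithStats(g.astype(np.uint8))
for s,c in zip(l[2][1:],l[3][1:]):
    if s[4]>150:print(s,c)
cv2.imwrite("pics/w2.png",p["image"])
E
```

```text
[0.57580545 0.01168048 0.30417877] [-0.21767781  0.15761921  1.91499142  0.26618936  0.48835145  1.15531608] [-0.65217619 -1.16464635 -0.45557985]
tool frame knob [ 0.00086112 -0.00075178  0.21137258]
[[319.89022066 273.26942599]
 [319.71016744 283.35335262]]
[ 299  247   42   56 1869] [319.67843767 275.36008561]
[252 293  18  37 415] [262.93012048 314.84337349]
[374 293  19  37 413] [381.10653753 315.18159806]
```

Call:
send_rows:
  commands:
    - [[0, 0, 0.44, 0, 0, 0], [0, 0, 0.43, 0, 0, 0], [0, 0, 0.43, 0, 0, 0], [0, 0, 0.43, 0, 0, 0], [0, 0, 0, 0, 0, 0]]

```text
time_s: 4.35
eef_pos: [0.6041, 0.0116, 0.2633]
eef_rot: [-0.0, 0.954, -0.0, 0.3]
wrist_force: [-0.5, 0.1, -0.8]
opening: 0.55
grasp_force: 0.0
```

Call:
send_rows:
  commands:
    - [[0, 0, 0, 0, 0, 0], [0, 0, 0, 0, 0, 0], [-0.07, -0.44, 0, 0, 0, -1], [-0.07, -0.44, 0, 0, 0, -1]]
  jaw: 0.45

```text
time_s: 4.68
eef_pos: [0.6002, 0.0375, 0.263]
eef_rot: [0.032, 0.948, 0.096, 0.301]
wrist_force: [0.1, -1.7, 1.6]
opening: 0.45
grasp_force: 0.9
```

Call:
send_rows:
  commands:
    - [[-0.07, -0.44, 0, 0, 0, -1], [-0.07, -0.44, 0, 0, 0, -1], [-0.07, -0.44, 0, 0, 0, -1], [-0.07, -0.44, 0, 0, 0, -1], [-0.07, -0.44, 0, 0, 0, -1], [-0.07, -0.44, 0, 0, 0, -1]]

```text
time_s: 5.18
eef_pos: [0.5632, 0.1034, 0.2373]
eef_rot: [0.119, 0.877, 0.373, 0.279]
wrist_force: [0.4, -0.9, 1.3]
opening: 0.449
grasp_force: 0.8
```

```bash
python3 - <<'E'
from h import *
P,Q,o=tool();print(P,Q.as_matrix().round(3),o["q"],o["wrist_force"],o["grasp_force"])
for i in [0,1]:
  G=P+Q.apply([0,0,.155])
print("grasp",G)
E
```

```text
[0.56324781 0.10338224 0.23732889] [[ 0.566  0.588  0.577]
 [ 0.721 -0.693 -0.   ]
 [ 0.4    0.416 -0.817]] [-0.03007296  0.27250025  1.94791031  0.05633775  0.30643687  0.68762085] [ 0.43623304 -0.90412025  1.30907225] 0.7795819826424122
grasp [0.65272772 0.10332453 0.1107653 ]
```

Call:
send_rows:
  commands:
    - [[-0.07, -0.44, 0, 0, 0, -1], [-0.07, -0.44, 0, 0, 0, -1], [-0.07, -0.44, 0, 0, 0, -1], [-0.07, -0.44, 0, 0, 0, -1], [-0.07, -0.44, 0, 0, 0, -1], [-0.07, -0.44, 0, 0, 0, -1], [0, 0, 0, 0, 0, 0]]

```text
time_s: 5.77
eef_pos: [0.5002, 0.1315, 0.1923]
eef_rot: [0.193, 0.728, 0.616, 0.229]
wrist_force: [-0.7, -0.0, -0.8]
opening: 0.45
grasp_force: 0.0
```

```bash
python3 - <<'E'
from h import *
P,Q,o=tool();print(P,Q.as_matrix().round(3),o["q"],o["wrist_force"],o["grasp_force"])
G=P+Q.apply([0,0,.155]);print("grasp",G)
e=np.array([.819,0,.574]);pin=np.array([.697,.0125,.131])-.135*(e*np.cos(.12)+np.array([0,1,0])*np.sin(.12))
v=G-pin;print("angle",np.arctan2(v[1],v@e),np.linalg.norm(v))
p=imaging.camera("top")
g=p["image"].max(2)<50;g[:,:260]=0;g[:150]=0;g[230:]=0;g[:,360:]=0
cv2.imwrite("pics/t2.png",cv2.resize(p["image"][120:280,180:400],None,fx=3,fy=3))
E
```

```text
[0.50021541 0.13145176 0.19230542] [[ 0.136  0.809  0.572]
 [ 0.986 -0.166  0.   ]
 [ 0.095  0.564 -0.82 ]] [ 0.03256572  0.27094032  2.08414243 -0.10449041  0.17919852  0.29630985] [-0.69488278 -0.04903143 -0.82414299] 0.0
grasp [0.58882127 0.13145523 0.06512837]
angle 1.5142223634907284 0.1355777061135359
```

View pics/t2.png

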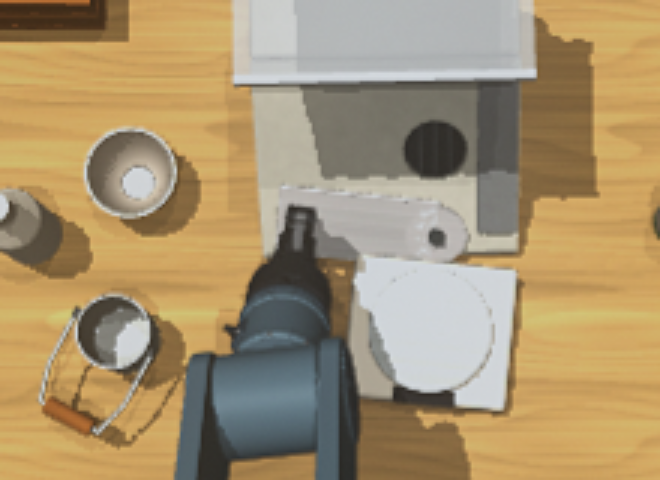

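The crop shows the cover lying left with the inlet open at (435,148). The pail rim is at (115,331), the grip runs (42,405)–(95,430), and the plate centre is (431,329). I'm retreating along the normal, then going over the pail grip.

Call:
send_rows:
  commands:
    - [[0, 0, -0.9, 0, 0, 0], [0, 0, -0.9, 0, 0, 0], [0, 0, -0.9, 0, 0, 0], [0, 0, -0.9, 0, 0, 0], [0, 0, 0, 0, 0, 0]]

```text
time_s: 6.23
eef_pos: [0.4407, 0.1313, 0.2865]
eef_rot: [0.196, 0.729, 0.612, 0.234]
wrist_force: [0.7, -0.4, -0.1]
opening: 0.449
grasp_force: 0.0
```

```bash
python3 - <<'E'
from h import *
p=imaging.camera("top")
def ray(uv,z):
    a=world(p,[uv],[1.])[0];c=p["pose"][:3,3];return c+(a-c)*(z-c[2])/(a[2]-c[2])
f=lambda u,v:(180+u/3-.33,120+v/3-.33)
print("plate",ray(f(431,329),.04)); pc=ray(f(115,331),.075);print("pail",pc)
g=ray(f(69,416.5),.062);print("grip",g,np.linalg.norm((g-pc)[:2]),(g-pc)/np.linalg.norm((g-pc)[:2]),ray(f(95,430),.06)-ray(f(42,405),.06))
P,Q,o=tool();d=(g-pc);d[2]=0;d/=np.linalg.norm(d)
print(d,P,o["q"])
# tool y along pail x (d): x = y cross z
for y in (d,-d):
    x=np.cross(y,[0,0,-1]);print("x",x,np.arctan2(x[1],x[0]))
y=-d;x=np.cross(y,[0,0,-1])
print("rows");Rt=Rot(x,[0,0,-1])
A=rows(np.array([.40,.20,.36]),Rt,P,Q);print();rows(np.array([g[0],g[1],.34]),Rt,*A)
E
```

```text
plate [0.5048771  0.00293785 0.04      ]
pail [0.49852874 0.30048578 0.075     ]
grip [0.41882727 0.34477602 0.062     ] 0.09118085288953202 [-0.87410307  0.4857405  -0.14257379] [-0.0236016  -0.05044402  0.        ]
[-0.87410307  0.4857405   0.        ] [0.44118567 0.13118449 0.28507237] [ 0.03715475 -0.06358396  2.19789105 -0.05602907  0.38955667  0.25611838]
x [-0.4857405  -0.87410307 -0.        ] -2.0780064442477046
x [0.4857405  0.87410307 0.        ] 1.0635862093420885
rows
[[0.29,-0.01,-0.35,0.73,-0.26,0.4],[0.28,-0.05,-0.36,0.73,-0.26,0.41],[0.27,-0.08,-0.36,0.74,-0.26,0.4],[0.25,-0.12,-0.37,0.73,-0.26,0.4],[0.24,-0.16,-0.35,0.73,-0.26,0.41],[0.22,-0.19,-0.35,0.73,-0.26,0.4],[0.21,-0.23,-0.34,0.73,-0.26,0.4],[0.18,-0.26,-0.33,0.74,-0.26,0.41]]

[[0.75,-0.3,0.11,0.0,0.0,0.0],[0.76,-0.3,0.11,0.0,0.0,0.0],[0.75,-0.3,0.11,0.0,0.0,0.0],[0.76,-0.3,0.11,0.0,0.0,0.0],[0.75,-0.29,0.11,0.0,0.0,0.0],[0.76,-0.3,0.12,0.0,0.0,0.0]]
```

Call:
send_rows:
  commands:
    - [[0.29, -0.01, -0.35, 0.73, -0.26, 0.4], [0.28, -0.05, -0.36, 0.73, -0.26, 0.41], [0.27, -0.08, -0.36, 0.74, -0.26, 0.4], [0.25, -0.12, -0.37, 0.73, -0.26, 0.4], [0.24, -0.16, -0.35, 0.73, -0.26, 0.41], [0.22, -0.19, -0.35, 0.73, -0.26, 0.4], [0.21, -0.23, -0.34, 0.73, -0.26, 0.4], [0.18, -0.26, -0.33, 0.74, -0.26, 0.41]]

```text
time_s: 6.95
eef_pos: [0.4, 0.2004, 0.3567]
eef_rot: [-0.002, 0.863, 0.506, -0.005]
wrist_force: [0.2, -0.4, -0.3]
opening: 0.456
grasp_force: 0.0
```

Call:
send_rows:
  commands:
    - [[0.75, -0.3, 0.11, 0, 0, 0], [0.76, -0.3, 0.11, 0, 0, 0], [0.75, -0.3, 0.11, 0, 0, 0], [0.76, -0.3, 0.11, 0, 0, 0], [0.75, -0.29, 0.11, 0, 0, 0], [0.76, -0.3, 0.12, 0, 0, 0], [0, 0, 0, 0, 0, 0]]

```text
time_s: 7.53
eef_pos: [0.4189, 0.3478, 0.3346]
eef_rot: [-0.002, 0.862, 0.508, -0.004]
wrist_force: [-0.6, -1.4, -0.7]
opening: 0.45
grasp_force: 0.0
```

```bash
python3 - <<'E'
from h import *
P,Q,o=tool();print(P,Q.as_matrix().round(3),o["q"])
p=imaging.camera("wrist");cv2.imwrite("pics/w3.png",p["image"])
print("exp",proj(p,[[.4188,.3448,.062],[.4985,.3005,.075]]))
for n in["bail_grip","pail"]:
  for r in models.regions_of(p,n)[:2]:
    c=cloud(p,r["region"]);print(n,r["confidence"],r["centre"],np.median(c,0),np.percentile(c[:,2],[5,95]))
I=p["image"].astype(int);v,u=np.nonzero((I[...,2]>I[...,0]+60)&(p["depth"]>0))
W=world(p,np.c_[u,v]);k=(W[:,2]>.05)&(abs(W[:,0]-.42)<.06)&(abs(W[:,1]-.345)<.06);W=W[k];print(k.sum(),cv2.minAreaRect(np.float32(W[:,:2])),W.mean(0),np.percentile(W[:,2],[5,50,95]))
E
```

```text
[0.41886535 0.34777553 0.33460199] [[ 0.485  0.875 -0.009]
 [ 0.875 -0.485 -0.001]
 [-0.005 -0.007 -1.   ]] [0.47390485 0.1895607  1.74653793 0.0036173  1.21347534 0.97849094]
exp [[327.37839704 244.95882943]
 [457.71896219 251.05369473]]
bail_grip 0.68 [331.1, 239.4] [0.42132523 0.3479808  0.06576379] [0.05926849 0.06772636]
bail_grip 0.59 [619.3, 369.3] [0.59048892 0.10139957 0.0338197 ] [0.02463687 0.07002023]
pail 0.61 [436.9, 238.9] [0.49513191 0.29924259 0.05840542] [0.00374108 0.0749878 ]
1425 ((0.41694632172584534, 0.34958595037460327), (0.05694206804037094, 0.11636096239089966), 78.48432922363281) [0.42142339 0.34653037 0.07735044] [0.06300794 0.0663434  0.20806083]
```

View pics/w3.png

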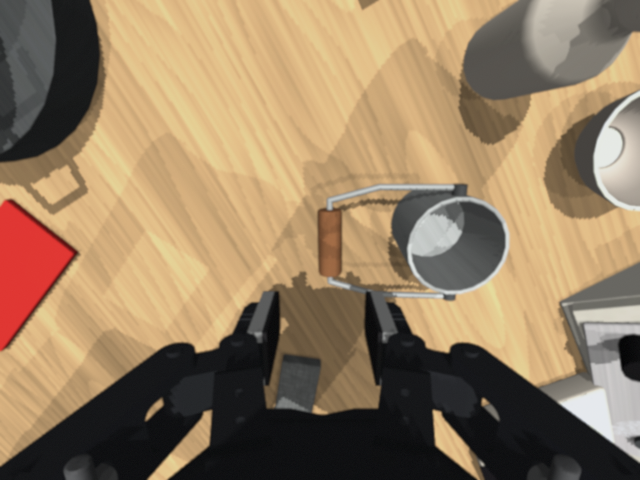

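```bash
python3 - <<'E'
from h import *
P,Q,o=tool();d=np.array([-.875,.485,0]);d/=np.linalg.norm(d)
Rt=Rot(np.cross(-d,[0,0,-1]),[0,0,-1]);g=np.array([.421,.348,.057])
A=rows(g+[0,0,.155+.05],Rt,P,Q);A=rows(g+[0,0,.155],Rt,*A,step=.018);print("arc")
ph=np.linspace(-.1,np.pi/2,15);q=.09*np.c_[np.cos(ph),np.sin(ph)]
print([[0,round(-a/.03,2),round(-b/.03,2),0,0,0] for a,b in np.diff(q,axis=0)])
E
```

```text
[[0.05,0.01,0.81,-0.02,0.02,0.0],[0.05,0.01,0.81,-0.02,0.03,0.0],[0.05,0.01,0.81,-0.03,0.02,0.0]]
[[0.0,0.0,0.56,0.0,0.0,0.0],[0.0,0.0,0.55,0.0,0.0,0.0],[0.0,0.0,0.56,0.0,0.0,0.0]]
arc
[[0, np.float64(-0.01), np.float64(-0.36), 0, 0, 0], [0, np.float64(0.03), np.float64(-0.36), 0, 0, 0], [0, np.float64(0.07), np.float64(-0.35), 0, 0, 0], [0, np.float64(0.11), np.float64(-0.34), 0, 0, 0], [0, np.float64(0.15), np.float64(-0.32), 0, 0, 0], [0, np.float64(0.19), np.float64(-0.3), 0, 0, 0], [0, np.float64(0.22), np.float64(-0.28), 0, 0, 0], [0, np.float64(0.26), np.float64(-0.25), 0, 0, 0], [0, np.float64(0.28), np.float64(-0.22), 0, 0, 0], [0, np.float64(0.31), np.float64(-0.18), 0, 0, 0], [0, np.float64(0.33), np.float64(-0.15), 0, 0, 0], [0, np.float64(0.34), np.float64(-0.11), 0, 0, 0], [0, np.float64(0.35), np.float64(-0.06), 0, 0, 0], [0, np.float64(0.36), np.float64(-0.02), 0, 0, 0]]
```

Call:
send_rows:
  commands:
    - [[0.05, 0.01, 0.81, -0.02, 0.02, 0], [0.05, 0.01, 0.81, -0.02, 0.03, 0], [0.05, 0.01, 0.81, -0.03, 0.02, 0], [0, 0, 0.56, 0, 0, 0], [0, 0, 0.55, 0, 0, 0], [0, 0, 0.56, 0, 0, 0], [0, 0, 0, 0, 0, 0]]

```text
time_s: 8.27
eef_pos: [0.4198, 0.3465, 0.2097]
eef_rot: [-0.0, 0.862, 0.507, -0.002]
wrist_force: [-0.5, -0.8, -0.6]
opening: 0.448
grasp_force: 0.0
```

Call:
send_rows:
  commands:
    - [[0, 0, 0, 0, 0, 0], [0, 0, 0, 0, 0, 0], [0, 0, 0, 0, 0, 0], [0, 0, 0, 0, 0, 0], [0, 0, 0, 0, 0, 0], [0, 0, 0, 0, 0, 0]]
  jaw: 0

```text
time_s: 8.77
eef_pos: [0.4211, 0.3485, 0.2135]
eef_rot: [0.0, 0.861, 0.508, 0.002]
wrist_force: [-0.6, -0.8, 0.1]
opening: 0.187
grasp_force: 58.5
```

Call:
send_rows:
  commands:
    - [[0, -0.01, -0.36, 0, 0, 0], [0, 0.03, -0.36, 0, 0, 0], [0, 0.07, -0.35, 0, 0, 0], [0, 0.11, -0.34, 0, 0, 0], [0, 0.15, -0.32, 0, 0, 0], [0, 0.19, -0.3, 0, 0, 0], [0, 0.22, -0.28, 0, 0, 0]]

```text
time_s: 9.35
eef_pos: [0.4412, 0.3371, 0.2835]
eef_rot: [0.0, 0.861, 0.508, 0.001]
wrist_force: [0.9, 1.6, -0.7]
opening: 0.187
grasp_force: 58.6
```

```bash
python3 - <<'E'
from h import *
P,Q,o=tool();print(P,o["wrist_force"],o["grasp_force"],o["opening"])
p=imaging.camera("scene")
for r in models.regions_of(p,"pail")[:2]:
    c=cloud(p,r["region"]);print(r["confidence"],r["centre"],np.median(c,0),c.min(0),c.max(0))
cv2.imwrite("pics/s3.png",cv2.resize(p["image"][150:280,290:470],None,fx=4,fy=4))
E
```

```text
[0.44124268 0.33710591 0.28353497] [ 0.94948306  1.58233725 -0.66480954] 58.56848895549774 0.18675857997731454
0.74 [374.1, 222.2] [0.49892324 0.29769829 0.05024704] [ 0.32757681 -0.02912407 -0.00634217] [0.68700492 0.53291109 0.27817629]
```

View pics/s3.png

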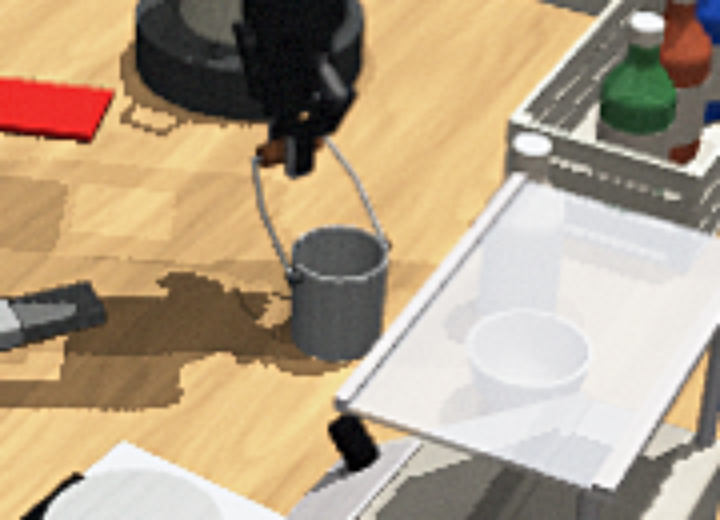

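The bail is rising with the grip pinched at (290,150), and the pail is upright at (340,300). I'll finish the arc.

Call:
send_rows:
  commands:
    - [[0, 0.26, -0.25, 0, 0, 0], [0, 0.28, -0.22, 0, 0, 0], [0, 0.31, -0.18, 0, 0, 0], [0, 0.33, -0.15, 0, 0, 0], [0, 0.34, -0.11, 0, 0, 0], [0, 0.35, -0.06, 0, 0, 0], [0, 0.36, -0.02, 0, 0, 0], [0, 0, 0, 0, 0, 0]]

```text
time_s: 10.12
eef_pos: [0.5012, 0.3036, 0.3121]
eef_rot: [0.0, 0.862, 0.507, 0.001]
wrist_force: [0.8, 0.4, 1.3]
opening: 0.183
grasp_force: 58.6
```

Call:
send_rows:
  commands:
    - [[0, 0, -0.1, 0, 0, 0], [0, 0, -0.15, 0, 0, 0], [0, 0, -0.15, 0, 0, 0], [0, 0, -0.2, 0, 0, 0], [0, 0, 0, 0, 0, 0], [0, 0, 0, 0, 0, 0]]

```text
time_s: 10.62
eef_pos: [0.4989, 0.3051, 0.3302]
eef_rot: [0.0, 0.861, 0.508, 0.001]
wrist_force: [0.8, 0.8, -3.8]
opening: 0.189
grasp_force: 59.5
```

```bash
python3 - <<'E'
from h import *
P,Q,o=tool();print(P,o["wrist_force"],o["grasp_force"],o["opening"])
for n in["scene","top"]:
  p=imaging.camera(n)
  for r in models.regions_of(p,"pail")[:2]:
    c=cloud(p,r["region"]);c=c[np.linalg.norm(c-np.median(c,0),axis=1)<.08];print(n,r["confidence"],r["centre"],np.median(c,0),np.percentile(c,[2,98],axis=0))
E
```

```text
[0.49886438 0.30508571 0.33018611] [ 0.77099104  0.78196961 -3.75669395] 59.453038573265076 0.1893690753659657
scene 0.88 [378.5, 216.6] [0.50151025 0.2874538  0.06377561] [[0.46560363 0.26584143 0.01344383]
 [0.53284331 0.34159592 0.11855968]]
top 0.48 [226.2, 229.7] [0.49964418 0.28758507 0.02284196] [[0.46630825 0.2654821  0.01153681]
 [0.5249686  0.30550502 0.09141516]]
top 0.35 [298.1, 191.4] [0.60464583 0.07090947 0.04592758] [[ 0.57804192 -0.00759625  0.02241255]
 [ 0.63311931  0.14107008  0.07597285]]
```

Call:
send_rows:
  commands:
    - [[0, 0, -0.2, 0, 0, 0], [0, 0, -0.35, 0, 0, 0], [0, 0, -0.45, 0, 0, 0], [0, 0, -0.45, 0, 0, 0], [0, 0, -0.35, 0, 0, 0], [0, 0, -0.2, 0, 0, 0], [0, 0, 0, 0, 0, 0], [0, 0, 0, 0, 0, 0]]

```text
time_s: 11.48
eef_pos: [0.499, 0.3048, 0.3902]
eef_rot: [0.0, 0.861, 0.508, 0.001]
wrist_force: [0.4, 0.1, -5.0]
opening: 0.191
grasp_force: 59.4
```

Call:
send_rows:
  commands:
    - [[-0.13, 0.08, 0, 0, 0, 0], [-0.26, 0.15, 0, 0, 0, 0], [-0.38, 0.22, 0, 0, 0, 0], [-0.51, 0.3, 0, 0, 0, 0], [-0.51, 0.3, 0, 0, 0, 0], [-0.51, 0.3, 0, 0, 0, 0], [-0.51, 0.3, 0, 0, 0, 0], [-0.51, 0.3, 0, 0, 0, 0]]

```text
time_s: 12.15
eef_pos: [0.5017, 0.1873, 0.3893]
eef_rot: [0.0, 0.862, 0.508, 0.0]
wrist_force: [0.6, -0.3, -3.9]
opening: 0.184
grasp_force: 59.5
```

Call:
send_rows:
  commands:
    - [[-0.51, 0.3, 0, 0, 0, 0], [-0.51, 0.3, 0, 0, 0, 0], [-0.51, 0.3, 0, 0, 0, 0], [-0.51, 0.3, 0, 0, 0, 0], [-0.51, 0.3, 0, 0, 0, 0], [-0.51, 0.3, 0, 0, 0, 0], [-0.51, 0.3, 0, 0, 0, 0]]

```text
time_s: 12.73
eef_pos: [0.5046, 0.0632, 0.3892]
eef_rot: [-0.0, 0.862, 0.508, 0.0]
wrist_force: [-0.0, 0.4, -4.2]
opening: 0.186
grasp_force: 59.5
```

Call:
send_rows:
  commands:
    - [[-0.45, 0.27, 0, 0, 0, 0], [-0.45, 0.27, 0, 0, 0, 0], [-0.38, 0.22, 0, 0, 0, 0], [-0.26, 0.15, 0, 0, 0, 0], [-0.13, 0.08, 0, 0, 0, 0], [0, 0, 0, 0, 0, 0], [0, 0, 0, 0, 0, 0], [0, 0, 0, 0, 0, 0]]

```text
time_s: 13.4
eef_pos: [0.5068, 0.0073, 0.3896]
eef_rot: [-0.0, 0.861, 0.508, 0.001]
wrist_force: [0.0, -0.4, -4.7]
opening: 0.191
grasp_force: 59.4
```

```bash
python3 - <<'E'
from h import *
P,Q,o=tool();print(P,o["wrist_force"],o["grasp_force"],o["opening"],o["time_s"])
for n in["scene","top"]:
  p=imaging.camera(n)
  for r in models.regions_of(p,"pail")[:2]:
    c=cloud(p,r["region"]);c=c[np.linalg.norm(c-np.median(c,0),axis=1)<.08];print(n,r["confidence"],r["centre"],np.median(c,0),np.percentile(c,[2,98],axis=0))
  if n=="scene":cv2.imwrite("pics/s4.png",cv2.resize(p["image"][190:340,250:450],None,fx=3.5,fy=3.5))
E
```

```text
[0.50684538 0.00734984 0.38956363] [ 0.01159737 -0.35573834 -4.71955758] 59.43538427352905 0.19091537864166502 13.4
scene 0.59 [322.8, 258.1] [ 0.50567017 -0.00513814  0.12220389] [[ 0.47081306 -0.02891032  0.07715154]
 [ 0.53865341  0.04224465  0.15068153]]
top 0.75 [328.6, 235.1] [ 0.48157814 -0.00528118  0.08200974] [[ 0.46400783 -0.02681258  0.07073762]
 [ 0.49937023  0.0159198   0.15196089]]
```

View pics/s4.png

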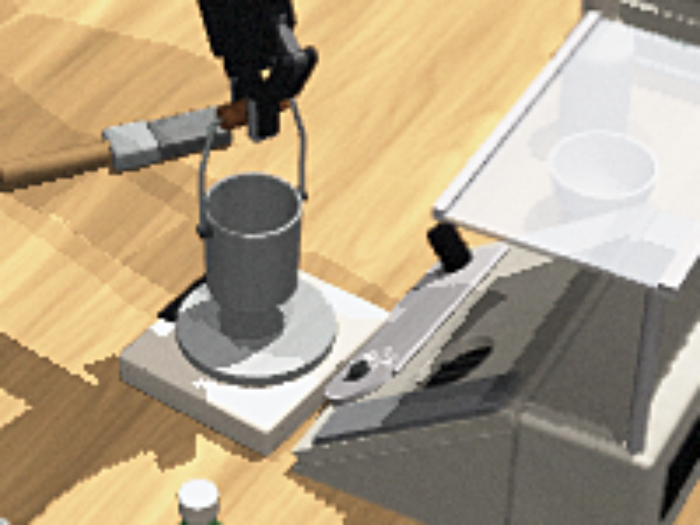

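Call:
send_rows:
  commands:
    - [[-0.06, 0.03, 0.1, 0, 0, 0], [-0.06, 0.04, 0.2, 0, 0, 0], [0, 0, 0.25, 0, 0, 0], [0, 0, 0.2, 0, 0, 0], [0, 0, 0.15, 0, 0, 0], [0, 0, 0.1, 0, 0, 0], [0, 0, 0.05, 0, 0, 0], [0, 0, 0, 0, 0, 0]]

```text
time_s: 14.27
eef_pos: [0.507, 0.0028, 0.3576]
eef_rot: [-0.0, 0.861, 0.508, 0.001]
wrist_force: [-1.2, -0.7, -5.0]
opening: 0.192
grasp_force: 59.4
```

Call:
send_rows:
  commands:
    - [[0, 0, 0.05, 0, 0, 0], [0, 0, 0.05, 0, 0, 0], [0, 0, 0, 0, 0, 0], [0, 0, 0, 0, 0, 0]]

```text
time_s: 14.6
eef_pos: [0.5074, 0.0028, 0.3557]
eef_rot: [0.0, 0.861, 0.508, 0.001]
wrist_force: [0.0, 0.4, -2.2]
opening: 0.188
grasp_force: 59.7
```

Call:
send_rows:
  commands:
    - [[0, 0, 0.05, 0, 0, 0], [0, 0, 0.05, 0, 0, 0], [0, 0, 0, 0, 0, 0], [0, 0, 0, 0, 0, 0]]

```text
time_s: 14.93
eef_pos: [0.5073, 0.0027, 0.3524]
eef_rot: [0.0, 0.861, 0.508, 0.001]
wrist_force: [0.9, 0.6, -0.3]
opening: 0.187
grasp_force: 59.9
```

```bash
python3 - <<'E'
from h import *
for n in["scene","top"]:
  p=imaging.camera(n);vv,uu=np.mgrid[:480,:640];W=world(p,np.c_[uu.ravel(),vv.ravel()],p["depth"].ravel())
  b=(abs(W[:,0]-.505)<.09)&(abs(W[:,1]-.003)<.09)
  r=W[b&(W[:,2]>.108)&(W[:,2]<.122)];print(n,"rim",len(r),np.percentile(r,[1,99],axis=0))
  r=W[b&(W[:,2]>.048)&(W[:,2]<.115)];print(n,"body",len(r),np.percentile(r,[1,99],axis=0))
  r=W[b&(W[:,2]>.034)&(W[:,2]<.046)];print(n,"plate",np.percentile(r,[1,99],axis=0))
  cv2.imwrite(f"pics/{n}5.png",cv2.resize(p["image"][190:340,250:450] if n=="scene" else p["image"][180:280,270:380],None,fx=4,fy=4))
E
```

```text
scene rim 180 [[ 0.47111023 -0.03699939  0.10808943]
 [ 0.54216845  0.03789858  0.11995756]]
scene body 892 [[ 0.47322353 -0.03572946  0.0495594 ]
 [ 0.54211746  0.03737194  0.11462001]]
scene plate [[ 0.44881129 -0.05819835  0.03418408]
 [ 0.57114064  0.05931839  0.04541507]]
top rim 32 [[ 0.46683533 -0.03356233  0.10917557]
 [ 0.50746144  0.03533812  0.12035033]]
top body 61 [[ 0.45576327 -0.03476779  0.04818301]
 [ 0.50849558  0.04252747  0.11453835]]
top plate [[ 0.43662692 -0.05002286  0.03411413]
 [ 0.52947012  0.07328874  0.0456826 ]]
```

View pics/scene5.png

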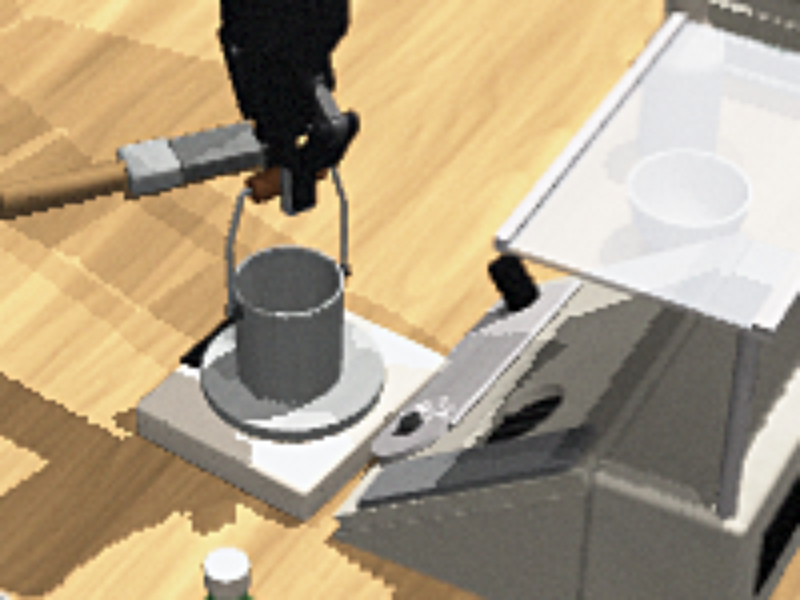

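The pail stands at about (0.507, 0.001) on the plate, whose centre is about (0.508, 0.000). I'm releasing and rising.

Call:
send_rows:
  commands:
    - [[0, 0, 0, 0, 0, 0], [0, 0, 0, 0, 0, 0], [0, 0, 0, 0, 0, 0], [0, 0, 0, 0, 0, 0], [0, 0, 0, 0, 0, 0]]
  jaw: 0.55

```text
time_s: 15.45
eef_pos: [0.5071, 0.0027, 0.3521]
eef_rot: [0.0, 0.861, 0.508, 0.001]
wrist_force: [-0.2, -0.1, -1.1]
opening: 0.549
grasp_force: 0.0
```

Call:
send_rows:
  commands:
    - [[0, 0, -0.2, 0, 0, 0], [0, 0, -0.5, 0, 0, 0], [0, 0, -0.7, 0, 0, 0], [0, 0, -0.8, 0, 0, 0], [0, 0, -0.8, 0, 0, 0], [0, 0, -0.5, 0, 0, 0], [0, 0, 0, 0, 0, 0], [0, 0, 0, 0, 0, 0]]

```text
time_s: 16.12
eef_pos: [0.507, 0.0027, 0.4581]
eef_rot: [0.001, 0.861, 0.508, 0.002]
wrist_force: [0.2, -0.1, -0.4]
opening: 0.551
grasp_force: 0.0
```

```bash
python3 - <<'E'
from h import *
P,Q,o=tool();print(P,o["wrist_force"],o["grasp_force"],o["opening"])
p=imaging.camera("scene");vv,uu=np.mgrid[:480,:640];W=world(p,np.c_[uu.ravel(),vv.ravel()],p["depth"].ravel())
b=(abs(W[:,0]-.505)<.09)&(abs(W[:,1]-.003)<.09)
r=W[b&(W[:,2]>.048)&(W[:,2]<.122)];print("body",len(r),np.percentile(r,[1,99],axis=0))
cv2.imwrite("pics/s6.png",cv2.resize(p["image"][170:340,250:470],None,fx=3,fy=3))
E
```

```text
[0.50704388 0.00267282 0.45805507] [ 0.22460726 -0.06739257 -0.4079936 ] 0.0 0.5513393338803924
body 943 [[ 0.47218172 -0.03567102  0.04860005]
 [ 0.5423934   0.03757689  0.11761789]]
```

View pics/s6.png

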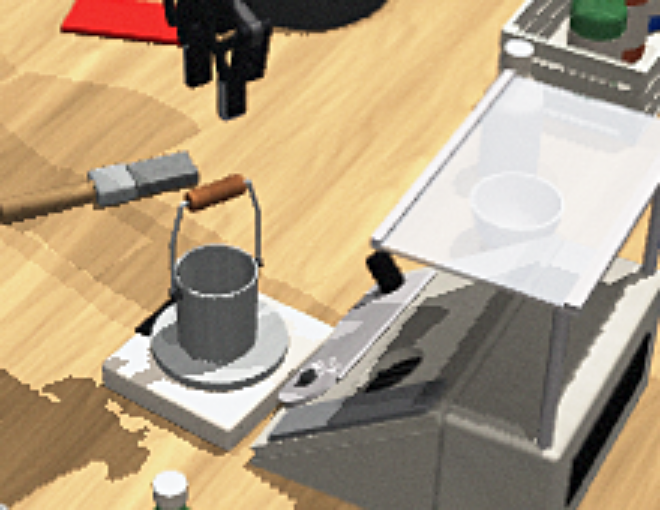

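The pail stands upright on the plate (215,310) with the gripper clear of it, and the inlet is open at (395,370).

```bash
python3 -c "
from bench import ctrl
print(ctrl.hand_in())"
```

```text
the job is handed in; nothing more can be done
None
```

The job is handed in, with no score returned: the cover is swung about 1.45 rad to the left with the inlet open, and the pail stands upright and let go within a few mm of the plate's centre by camera, with no bystander seen to move.

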